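Snap the pipe clip shut with the pliers

TASK

Take the spring-open pliers from the white mat, bring its jaws around the two ears of the open pipe clip on the filling pedestal and squeeze only as hard as needed until the clip snaps shut and stays shut; gripping with full force would crush it. Use the pliers for this, not the fingers; then lay the pliers back down flat on the white mat and let go, leaving the jars and the carton alone.

Things in the scene. Friction and masses are not known exactly. Their poses are not given: they have to be found in the camera images.
- pliers: Loose sprung pliers lying flat on the mat, 164 mm long, about 200 g: two grey plastic handles, two steel jaws, steel pivot pin. Origin on the pivot axis at the underside; x along the middle line towards the jaws, z up. Handles lie 21 to 112 mm behind the pivot, z 0 to 24 mm; jaws reach 52 mm ahead of it, z 3 to 21 mm, 10 mm thick. Both halves close evenly about x.
- pliers_grip (a point): Midway between the handles, 12 mm above the underside, 45 mm behind the pivot; axes as the pliers. Outer handle faces here: flat, 46 mm long, parallel and 56 mm apart when open; flaring behind. A spring holds it open: per side 6 N starts it closing, 0.2 N more per mm of narrowing. 52 mm wide holds it firmly, jaws open; 27 to 36 mm: a shut clip in the jaws. In all 18 to 25 N snap the clip.
- pliers_jaws (a point): Middle between the jaws, 42 mm ahead of the pivot, 12 mm above the underside; axes as the pliers. Pliers open: inner jaw faces 44 mm apart here (28 mm at 8 mm ahead of the pivot, wider at the tips). The gap here narrows 0.93 mm per mm of narrowing at the grip.
- pliers_a (a joint): Closing angle of each half of the pliers, rad: 0 fully open, 0.22 to 0.32 with a shut clip between the jaws, 0.36 the stop.
- clip_mouth (a point): Middle between the ears of the open black snap clip, half-way up, 85 mm above the table, 44 mm from the pipe's axis. x points to the pipe's axis, z up. Each ear ends at this x in an upright round boss, 8 mm diameter, 24 mm high; outer faces at +16 mm y (sliding ear, +9 when shut) and between -16 and -8 mm (other ear, stiff, set differently each time). 2 N swivel the clip on the pipe.
- clip_ear (a joint): Travel of the sliding ear towards the fixed one, m: 0 open, 0.007 shut (its stop). It stays open until squeezed with about 10 N, then gives way with falling resistance, goes over centre at 0.0055, snaps home by itself and stays.
- clip: The black plastic snap clip around the pipe, with its ears; ring 38 mm outside diameter. Origin on the pipe's axis, half-way up the clip; the ears point to -x; it centres itself between the jaws. More than 16 N from each jaw on the ears crushes it. How far the jaws must close differs from clip to clip (see clip_mouth), so squeeze by feel.
- filler: Fixed filling pedestal: aluminium base 150 x 120 x 30 mm and an upright white pipe, 30 mm diameter, top 130 mm above the table. Origin: on the pipe's axis at table height; the clip's ears point roughly to its -x; the base runs from 55 mm towards -x to 95 mm towards +x.
- mat: White plastic mat fixed on the table, 230 (x) x 170 (y) x 4 mm; origin at the centre of its underside.
- jar_a: Bystander: glass jar with brass lid, 60 mm diameter, 85 mm high, standing beside the pedestal.
- jar_b: Bystander: the same kind of jar on the pedestal's other side.
- carton: Bystander: carton 75 x 75 x 100 mm standing beyond the mat.
Not all that is in view belongs to the job. There is more than one size of the pliers; the job needs the smaller. Of the things that look like the filler, the larger one is meant.

How it is judged:
On the way, in this order (a step that is already met when the one before it is completed fails the run):
1. the pliers is lifted off the mat, the clip still open (height (world z) of pliers_jaws above 0.05 m and value of joint clip_ear below 0.003 m), for 0.1 s.
2. the jaws are around the ears of the clip, still open (distance between pliers_jaws and clip_mouth below 0.02 m and value of joint clip_ear below 0.005 m), for 0.1 s.
3. the clip has snapped shut between the jaws (value of joint clip_ear above 0.0062 m and distance between pliers_jaws and clip_mouth below 0.025 m), for 0.1 s.
At the end, for the whole second after the job is handed in: The clip is shut (ear travel over 6.2 of 7 mm); the pliers lies flat (within 0.1 rad, upright way round) and at rest on the mat, its pivot over the mat (value of joint clip_ear above 0.0062 m and x of pliers in the frame of mat between -0.115 and 0.115 m and y of pliers in the frame of mat between -0.085 and 0.085 m and angle between pliers's own z axis and vertical below 0.1 rad and height (world z) of pliers below 0.012 m and linear speed of pliers below 0.02 m/s); the robot touches nothing.
It fails at once if the clip is crushed: the jaws press on the ears with more than 16 N each (32 N together) (contact force between pliers and clip above 32 N).
It fails at once if the robot itself pushes on the clip (over 3 N) (contact force between any of the fingers, the arm and clip above 3 N).
It fails at once if a bystander is moved by more than 20 mm (distance of any of jar_a, jar_b, carton from where it was at the start of the episode above 0.02 m).
It also fails if it takes over 61 s, if anything falls off the work surface, if the arm or the gripper's body presses on something with over 40 N, if the wrist force passes 120 N, or if a joint passes its speed limit or range.

ROBOT

A 7-joint arm with a two-finger parallel gripper is mounted at the origin on the work surface. World frame = base frame: x ahead of the robot, y to its left, z up, the work surface at z = 0. Lengths are in m, angles in rad, forces in N, time in s.
With the tool pointing down it reaches from about 0.4 to 0.85 m from the base axis. Payload 10.4 kg.
Tool frame: the origin (TCP) lies on the mounting face of the last link; the fingertips stand 173 mm ahead of it and the grasp point (between the pads) lies 155 mm ahead of it (manip.tip_extent is the distance from the TCP to the fingertips, in m); z points along the fingers, y is the line along which they close (so a half turn about z gives the same grasp; the last joint's range is limited). The gripper opens to 85 mm and grips with 20 to 120 N. Pads are 22 mm wide; open, the fingers measure 114 mm over their backs; the gripper's body (76 mm by 85 mm) begins 54 mm behind the grasp point. The pads swing forward as they close: fully open they stand 13 mm farther back than shut.
Start: joints at [-1.283, 0.332, -0.065, 1.46, 0.022, 1.35, -0.088], TCP at [0.191, 0.595, 0.405] pointing down, gripper open.
Joint ranges: [-2.6, 2.6], [-0.5, 2.12], [-1.47, 1.34], [0.16, 2.42], [-1.27, 4.41], [0.06, 2.06], [-2.6, 2.6]. Speed limits (rad/s): [2.22, 2.22, 2.79, 2.79, 3.14, 3.14, 3.14].

INTERFACE

Orientations are given as a unit quaternion [x, y, z, w].
In Python, from workcell import manip gives the robot as it stands.
- The arm moves only by the tool move_arm, never from a script. Its argument "plan" is one flat list of numbers, 7 for each row, row after row: the turn, a rotation vector about the tool's x, y, z in rad, then the shift along the tool's x, y, z in m, then the finger opening in m, from 0 to 0.0854. In form: [ax, ay, az, dx, dy, dz, gripper, ax, ay, az, dx, dy, dz, gripper, ...]. A call has 1 to 12 rows; each row is the pose to reach, as a shift and turn from the pose commanded when the call began, along the tool's axes at that moment; what a row does not reach only later rows make up. A row lasts 1/8 s, in which the tool goes at most 62.5 mm and 10.7 degrees, less where a joint would pass 70% of its speed; a pose out of reach is approached as far as the arm can. A call with a gripper value outside its range is refused whole. The fingers move at their own pace and stop on an object; "squeeze" is the grip in N (left out, the last holds). Time passes only in rows, so rows that repeat a pose let the fingers close. It gives the time, the measured TCP pose, the force, the opening and the grip force at its end, in the units of the state.
- manip.get_obs(): the state, without advancing time (a new reading comes with each control period).
- manip.camera(name): name is "side" or "top"; returns a dict with "color" (400x640x3 uint8, red, green, blue), "fx", "fy", "cx", "cy" (pixels), "cam_to_world" (4x4, takes a point from camera to world coordinates). Camera axes: x right, y down, z forward; pixel columns grow to the right and rows downward; lengths in m; the calibration is good to about 2 mm. A picture is of the moment at which its call begins. There is no depth.
- manip.hand_in(): hands the job in; it is judged then, once.
Trained networks look in a picture, given as the dict that the camera call returned (one of the last four; its "shot" number tells which), for a name from the list of things; names that differ only in an ending like _2 or _b are one class to them, and where a whole thing is asked for, a point or a joint stands for the part that bears it (a point fixed in the world has none). Each returns a list of dicts, best first, with "conf" (0 to 1); they miss things now and then, are a little off and sometimes report something else, mostly with a low value. They report only what shows in the picture. A call takes as long as a camera call. They do not tell look-alikes from the thing itself.
- manip.look_for(picture, label): "position" ([x, y, z] in m, in the coordinates of the camera as it stood for that picture, good to about 4 mm: the middle of the surface that is visible of it).
- manip.silhouettes(picture, label): "pixels" (400x640 bool, what is visible of it).
- manip.tip_of(picture, label): "position" ([x, y, z] in m, in the coordinates of the camera as it stood for that picture, good to about 4 mm: a listed point, or the origin of a listed thing).
The state is a dict: "clock": time; "joint_pos": joint angles; "joint_velocities": joint speeds; "tau": joint torques, N m; "position": TCP position; "ee_rot": TCP orientation; "ft_force": force on the tool from outside, world axes, zero at the start; "torque": the same for the moment, N m; "grip_width": opening from 0.0 (shut) to 1.0 (fully open); "grasp_force": force on a finger pad.
Only numpy, scipy, OpenCV 4.12 (cv2) and the standard library are available. Lean on these libraries where they do the work, as an engineer would, in place of code of your own. Each camera call takes 0.05 s, during which the arm holds its last target. There are 200 camera calls.

## Working session

There is one attempt and no reset: what is moved stays moved. The work goes in short steps, Python scripts to look and compute and a tool call to move; the robot and the scene stay as the last step left them, time stands still between calls to the robot, and variables do not carry over. Pictures are saved under pics/ and viewed, at most 10 in all, crops included, and the job is handed in when it is done.

Besides the shell and the picture viewer there is one more tool, called after "Emit:" by a JSON object that holds its "api" and its "payload". move_arm: Moves the arm, as the interface text tells. Its arguments: {"type":"object","properties":{"plan":{"type":"array","items":{"type":"number"}},"squeeze":{"type":"number"}},"required":["plan"]}

```bash
mkdir -p pics; ls
cat > h.py <<'E'
import numpy as np, cv2
from workcell import manip
def shot(n,save=None):
    p=manip.camera(n)
    if save: cv2.imwrite('pics/'+save,p['color'][:,:,::-1])
    return p
def W(p,pos):
    T=np.array(p['cam_to_world']); return T[:3,:3]@np.array(pos)+T[:3,3]
def proj(p,X):
    T=np.linalg.inv(np.array(p['cam_to_world'])); c=T[:3,:3]@np.array(X)+T[:3,3]
    return np.array([p['fx']*c[0]/c[2]+p['cx'],p['fy']*c[1]/c[2]+p['cy']])
def ray(p,u,v,z):
    T=np.array(p['cam_to_world']); d=T[:3,:3]@np.array([(u-p['cx'])/p['fx'],(v-p['cy'])/p['fy'],1]); o=T[:3,3]
    return o+d*(z-o[2])/d[2]
E
python3 - <<'E'
from h import *
o=manip.get_obs(); print(o)
for n in ('top','side'):
    p=shot(n,n+'1.png'); print(n,p['fx'],p['cx'],p['cy'],np.round(p['cam_to_world'],3).tolist())
    for l in ('pliers','pliers_grip','pliers_jaws','clip_mouth','clip','filler','mat','jar_a','carton'):
        for d in manip.tip_of(p,l): 
            w=W(p,d['position']); print(n,l,round(d['conf'],2),np.round(w,3),np.round(proj(p,w)))
E
```

```text
pics
{'clock': 0.0, 'joint_pos': array([-1.28261374,  0.33288878, -0.06470335,  1.46093278,  0.02158937,
        1.34990823, -0.08848757]), 'joint_velocities': array([-0.00034271, -0.00193856,  0.00190517,  0.00099387,  0.00022312,
       -0.00173231, -0.00028958]), 'tau': array([ 7.41170770e-04, -6.25440645e+01,  4.90726205e-02, -3.91602015e+01,
        1.60795078e-02,  1.00278723e-02, -3.35919410e-06]), 'position': array([0.19107972, 0.59494213, 0.40390928]), 'ee_rot': array([ 1.54749820e-01,  9.87953427e-01, -7.16105927e-04, -8.42163924e-05]), 'ft_force': array([-0.12735401, -0.3769807 , -1.15567823]), 'torque': array([0.05356122, 0.02738195, 0.00311511]), 'grasp_force': 0.0, 'grip_width': 0.9981441578641707}
top 386.34180221930586 318.138122127321 198.6356535612939 [[-0.026, -0.986, 0.168, 0.452], [-1.0, 0.023, -0.017, -0.011], [0.013, -0.168, -0.986, 0.955], [0.0, 0.0, 0.0, 1.0]]
top pliers 0.9 [ 0.733 -0.374 -0.005] [451. 151.]
top pliers 0.78 [ 0.618 -0.145  0.001] [365. 196.]
top pliers 0.66 [0.563 0.16  0.086] [236. 217.]
top pliers 0.34 [ 0.594 -0.154  0.   ] [369. 205.]
to
[... 1380 characters left out ...]
s_jaws 0.84 [ 0.655 -0.153  0.018] [364. 231.]
side pliers_jaws 0.57 [ 0.742 -0.315  0.018] [433. 247.]
side clip_mouth 0.7 [0.392 0.048 0.064] [238. 220.]
side clip_mouth 0.6 [0.559 0.16  0.087] [265. 175.]
side clip 0.52 [0.602 0.146 0.083] [280. 174.]
side clip 0.43 [0.419 0.046 0.066] [248. 216.]
side filler 0.76 [0.606 0.148 0.002] [282. 197.]
side filler 0.72 [0.419 0.045 0.004] [249. 235.]
side mat 0.82 [ 0.593 -0.152  0.003] [347. 244.]
side mat 0.37 [ 0.568 -0.146  0.015] [339. 244.]
side jar_a 0.68 [0.684 0.255 0.001] [280. 176.]
side jar_a 0.59 [ 0.627 -0.015  0.002] [322. 217.]
side carton 0.64 [ 0.759 -0.203  0.002] [403. 230.]
side carton 0.47 [ 0.656 -0.152  0.017] [364. 231.]
```

View pics/top1.png

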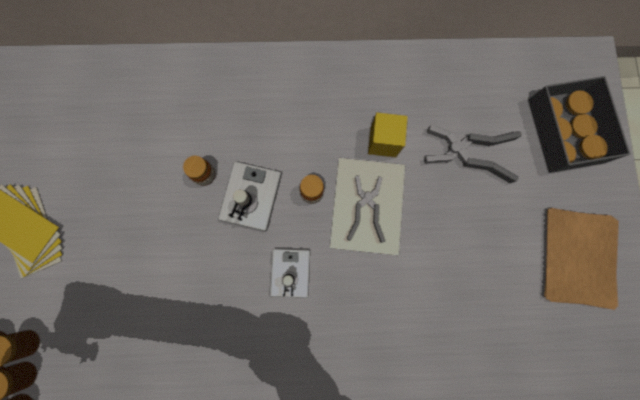

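View pics/side1.png

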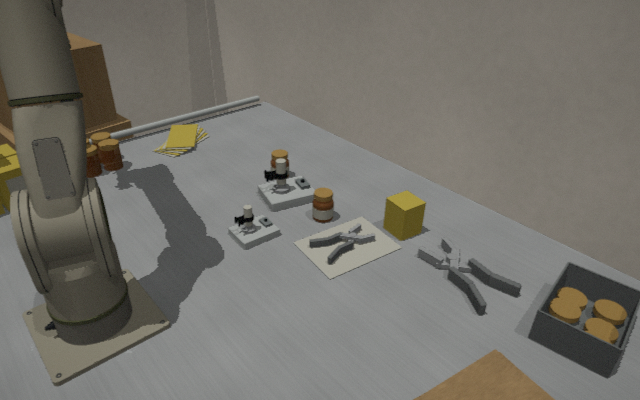

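Run:
```python
import cv2
a=cv2.imread('pics/top1.png')
c=cv2.resize(a[125:265,190:510],(800,350),interpolation=cv2.INTER_CUBIC); cv2.imwrite('pics/crop1.png',c)
```

```text
(no output)
```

View pics/crop1.png

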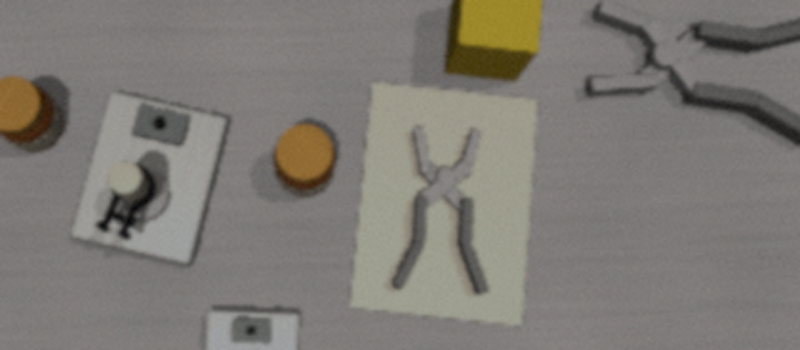

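Candidates:
- **Pliers:** one pair on the white mat at (366,196), another on the table at (452,150). The pair on the mat is clearly smaller, so that is the one.
- **Filler:** one at (248,200), another at (290,275). The first is clearly larger and stands between the two jars, so it is the one meant.

The crop confirms both. Its jaws point away from the robot. The clip ears point down-left.

Next I'll measure more precisely.

```bash
cat > meas.py <<'E'
from h import *
def meas(want,cams=('top','side'),n=3):
    """want: label->approx xyz; median of detections within 50mm"""
    R={}
    for c in cams:
        for i in range(n):
            p=shot(c)
            for l,x in want.items():
                for d in manip.tip_of(p,l):
                    w=W(p,d['position'])
                    if np.linalg.norm(w-x)<.045: R.setdefault((l,c),[]).append(w); break
    for k,v in R.items(): print(k,len(v),np.round(np.mean(v,0),4),np.round(np.std(v,0),4))
    return R
E
python3 - <<'E'
from meas import *
print(manip.tip_extent)
meas({'pliers':(.618,-.147,.004),'pliers_grip':(.572,-.146,.015),'pliers_jaws':(.655,-.15,.015),'clip_mouth':(.563,.16,.086),'clip':(.605,.146,.085),'filler':(.605,.148,0)})
p=shot('top'); q=shot('side')
# pliers mask axis + ear pixels
for s,n in((p,'top'),(q,'side')):
    for d in manip.silhouettes(s,'pliers')[:3]:
        m=d['pixels']; v,u=np.nonzero(m); print(n,'pl',d['conf'],len(u),u.mean(),v.mean(),u.min(),u.max(),v.min(),v.max())
for d in manip.silhouettes(p,'pliers'):
    v,u=np.nonzero(d['pixels'])
    if abs(u.mean()-366)<15:
        P=np.array([ray(p,a,b,.026)[:2] for a,b in zip(u,v)])
        # mid line by x-slices
        for x in np.arange(.49,.69,.01):
            s=P[(abs(P[:,0]-x)<.004)]
            if len(s): print(round(x,3),np.round([s[:,1].min(),s[:,1].max(),(s[:,1].min()+s[:,1].max())/2],4))
        break
E
```

```text
0.1734
('pliers', 'top') 3 [ 0.6149 -0.1422  0.0039] [0.0001 0.001  0.0008]
('pliers_grip', 'top') 3 [ 0.5692 -0.1448  0.0149] [0.0007 0.0009 0.0006]
('pliers_jaws', 'top') 3 [ 0.6587 -0.1494  0.0171] [0.0012 0.0003 0.0007]
('clip_mouth', 'top') 3 [0.5635 0.1634 0.0863] [0.0016 0.0015 0.0009]
('clip', 'top') 3 [0.6059 0.1464 0.085 ] [0.0011 0.002  0.001 ]
('filler', 'top') 3 [0.6033 0.1494 0.0016] [0.0014 0.0016 0.0004]
('pliers', 'side') 3 [ 0.618  -0.1519  0.0038] [0.0003 0.0008 0.0001]
('pliers_grip', 'side') 3 [ 0.5723 -0.1465  0.0141] [0.0009 0.0006 0.0029]
('pliers_jaws', 'side') 2 [ 0.657  -0.1512  0.0181] [0.0008 0.0012 0.0001]
('clip_mouth', 'side') 3 [0.5584 0.1602 0.0873] [0.0005 0.0004 0.0007]
('clip', 'side') 3 [0.603  0.1462 0.084 ] [0.0008 0.0017 0.0011]
('filler', 'side') 3 [6.082e-01 1.433e-01 3.000e-04] [0.0013 0.001  0.0021]
top pl 0.74 973 473.9208633093525 156.4933196300103 428 518 125 182
top pl 0.64 766 367.20626631853787 207.68929503916448 348 384 176 241
top pl 0.64 1943 472.2223365928976 150.80442614513638 424 521 125 182
side pl 0.95 2385 468.00041928721174 274.31404612159326 417 520 237 314
side pl 0.81 515 339.126213592233 239.43106796116504 309 374 232 247
side pl 0.76 923 341.0715059588299 241.8082340195016 309 374 224 264
0.5 [-0.1799 -0.1751 -0.1775]
0.51 [-0.1828 -0.096  -0.1394]
0.52 [-0.1807 -0.0963 -0.1385]
0.53 [-0.1788 -0.1015 -0.1401]
0.54 [-0.1746 -0.1067 -0.1406]
0.55 [-0.1727 -0.112  -0.1423]
0.56 [-0.1709 -0.1148 -0.1429]
0.57 [-0.1715 -0.1152 -0.1434]
0.58 [-0.1745 -0.1181 -0.1463]
0.59 [-0.1724 -0.1185 -0.1455]
0.6 [-0.1629 -0.1214 -0.1421]
0.61 [-0.1638 -0.134  -0.1489]
0.62 [-0.1741 -0.1249 -0.1495]
0.63 [-0.1771 -0.1227 -0.1499]
0.64 [-0.1801 -0.1208 -0.1504]
0.65 [-0.1831 -0.121  -0.1521]
0.66 [-0.1858 -0.119  -0.1524]
```

```bash
cat > go.py <<'E'
import sys
from h import *
from scipy.spatial.transform import Rotation as R
def rel(x,y,z,yaw):
    """plan row to TCP at x,y,z, pointing down, tool x opposite to pliers yaw"""
    o=manip.get_obs(); r=R.from_quat(o['ee_rot'])
    c,s=np.cos(yaw),np.sin(yaw)
    t=R.from_matrix(np.array([[-c,s,0],[-s,-c,0],[0,0,1]]) @ np.diag([1,-1,-1]))
    print('row',np.round((r.inv()*t).as_rotvec(),3),np.round(r.inv().apply(np.array([x,y,z])-o['position']),4),'pos',np.round(o['position'],4),'clk',o['clock'],'w',o['grip_width']*85.4,'gf',o['grasp_force'],'F',np.round(o['ft_force'],1))
if __name__=='__main__': rel(*map(float,sys.argv[1:]))
E
python3 go.py .5715 -.1455 .26 -.087
```

```text
row [ 0.    -0.    -0.224] [-0.5886 -0.5888  0.1446] pos [0.1911 0.5951 0.4047] clk 3.35 w 85.54870506007009 gf 0.0 F [-0.3  0.4 -0.7]
```

Emit:
{"api": "move_arm", "payload": {"plan": [0, 0, -0.05, -0.05, -0.05, 0.01, 0.0854, 0, 0, -0.1, -0.1, -0.1, 0.02, 0.0854, 0, 0, -0.15, -0.145, -0.145, 0.03, 0.0854, 0, 0, -0.2, -0.19, -0.19, 0.04, 0.0854, 0, 0, -0.224, -0.235, -0.235, 0.05, 0.0854, 0, 0, -0.224, -0.28, -0.28, 0.06, 0.0854, 0, 0, -0.224, -0.32, -0.32, 0.07, 0.0854, 0, 0, -0.224, -0.36, -0.36, 0.08, 0.0854, 0, 0, -0.224, -0.4, -0.4, 0.09, 0.0854, 0, 0, -0.224, -0.44, -0.44, 0.1, 0.0854, 0, 0, -0.224, -0.48, -0.48, 0.11, 0.0854, 0, 0, -0.224, -0.52, -0.52, 0.12, 0.0854], "squeeze": 20}}

```text
clock: 4.85
position: [0.5279, -0.061, 0.2847]
ee_rot: [0.043, 0.999, 0.0, 0.001]
ft_force: [0.7, 1.7, 0.2]
grip_width: 0.999
grasp_force: 0.0
```

```bash
python3 go.py .5715 -.1455 .19 -.087
```

```text
row [0.    0.001 0.   ] [-0.0506 -0.0805  0.0948] pos [ 0.5279 -0.061   0.2847] clk 4.85 w 85.3450171259607 gf 0.0 F [0.7 1.7 0.2]
```

Emit:
{"api": "move_arm", "payload": {"plan": [0, 0, 0, -0.025, -0.04, 0.02, 0.0854, 0, 0, 0, -0.051, -0.0805, 0.04, 0.0854, 0, 0, 0, -0.051, -0.0805, 0.055, 0.0854, 0, 0, 0, -0.051, -0.0805, 0.055, 0.0854]}}

```text
clock: 5.35
position: [0.5705, -0.1431, 0.2285]
ee_rot: [0.043, 0.999, 0.0, -0.001]
ft_force: [0.0, 0.2, 0.6]
grip_width: 0.998
grasp_force: 0.0
```

```bash
python3 go.py .5715 -.1455 .178 -.087
python3 - <<'E'
from h import *
a=shot('top')['color'][130:270,290:450]; b=shot('side')['color'][130:290,270:430]
a=cv2.resize(a,(400,350));b=cv2.resize(b,(400,350))
cv2.imwrite('pics/hov.png',np.hstack([a,b])[:,:,::-1])
E
```

```text
row [ 0.    -0.003  0.   ] [-0.0013 -0.0023  0.0505] pos [ 0.5705 -0.1431  0.2285] clk 5.35 w 85.1875058834496 gf 0.0 F [0.  0.2 0.6]
```

View pics/hov.png

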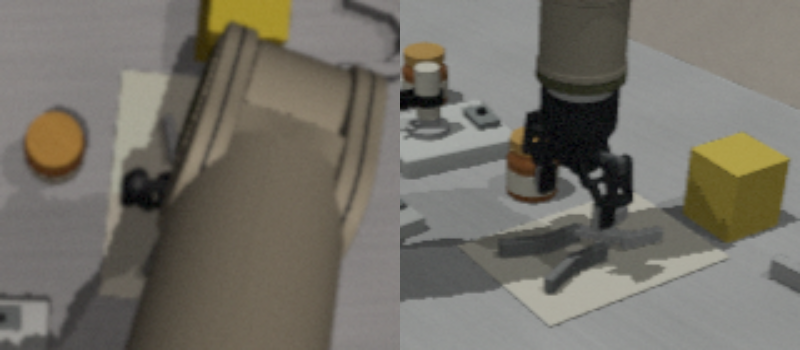

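The side view shows the two fingers straddling the small pliers' handles just behind the pivot. I'll descend and close to 52 mm.

Emit:
{"api": "move_arm", "payload": {"plan": [0, 0, 0, -0.0005, -0.002, 0.025, 0.0854, 0, 0, 0, -0.0005, -0.002, 0.045, 0.0854, 0, 0, 0, -0.0005, -0.002, 0.0505, 0.0854, 0, 0, 0, -0.0005, -0.002, 0.0505, 0.07, 0, 0, 0, -0.0005, -0.002, 0.0505, 0.06, 0, 0, 0, -0.0005, -0.002, 0.0505, 0.052, 0, 0, 0, -0.0005, -0.002, 0.0505, 0.052, 0, 0, 0, -0.0005, -0.002, 0.0505, 0.052, 0, 0, 0, -0.0005, -0.002, 0.0505, 0.052, 0, 0, 0, -0.0005, -0.002, 0.0505, 0.052], "squeeze": 20}}

```text
clock: 6.7
position: [0.5719, -0.1459, 0.1804]
ee_rot: [0.043, 0.999, 0.0, 0.001]
ft_force: [-1.5, 0.2, 5.9]
grip_width: 0.616
grasp_force: 10.1
```

```bash
python3 go.py .5715 -.1455 .178 -.087
python3 - <<'E'
from h import *
b=shot('side')['color'][170:290,290:450]
cv2.imwrite('pics/grip.png',cv2.resize(b,(800,600))[:,:,::-1])
E
```

```text
row [0.    0.002 0.   ] [0.0004 0.0004 0.0024] pos [ 0.5719 -0.1459  0.1804] clk 6.7 w 52.58827089425794 gf 10.130430161170807 F [-1.5  0.2  5.9]
```

View pics/grip.png

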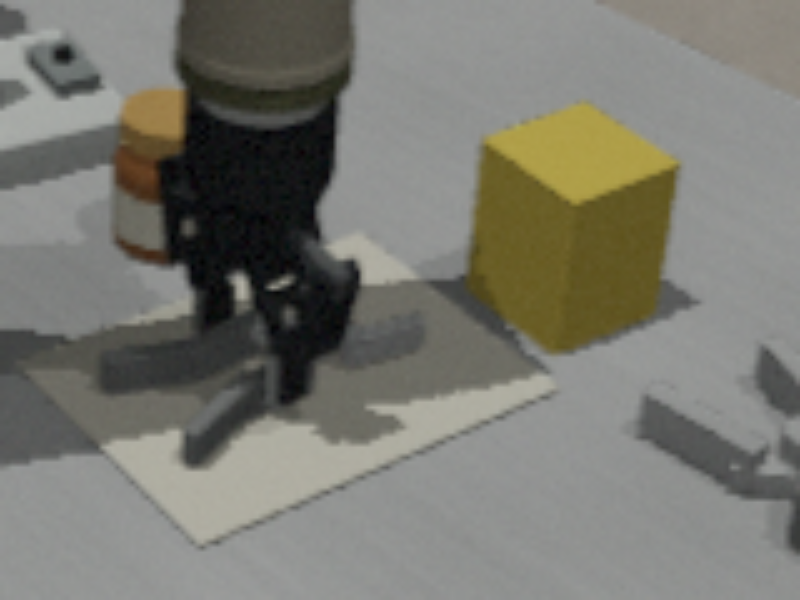

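The side view shows both pads on the handles, with the pliers still flat on the mat. I'll lift.

Emit:
{"api": "move_arm", "payload": {"plan": [0, 0, 0, 0, 0, -0.02, 0.052, 0, 0, 0, 0, 0, -0.05, 0.052, 0, 0, 0, 0, 0, -0.1, 0.052, 0, 0, 0, 0, 0, -0.15, 0.052, 0, 0, 0, 0, 0, -0.15, 0.052]}}

```text
clock: 7.38
position: [0.5722, -0.1465, 0.3346]
ee_rot: [0.044, 0.999, -0.0, 0.004]
ft_force: [-0.3, -0.4, -2.4]
grip_width: 0.608
grasp_force: 8.4
```

```bash
python3 go.py .4791 .1913 .33 -.343;  python3 - <<'E'
from meas import *
o=manip.get_obs()['position']
meas({'pliers':(.618,-.147,o[2]-.17),'pliers_grip':(.572,-.146,o[2]-.165),'pliers_jaws':(.657,-.151,o[2]-.165)},n=2)
E
```

```text
row [0.001 0.008 0.256] [0.1222 0.3284 0.0037] pos [ 0.5722 -0.1465  0.3346] clk 7.375 w 51.89726077709887 gf 8.378292987836176 F [-0.3 -0.4 -2.4]
('pliers', 'top') 2 [ 0.619  -0.1444  0.154 ] [0.0016 0.0001 0.003 ]
('pliers_grip', 'top') 1 [ 0.572  -0.1477  0.1693] [0. 0. 0.]
('pliers_jaws', 'top') 2 [ 0.6589 -0.1508  0.1684] [0.0006 0.0012 0.0037]
('pliers', 'side') 2 [ 0.6172 -0.1489  0.1516] [0.0004 0.0002 0.0002]
('pliers_grip', 'side') 2 [ 0.5715 -0.145   0.1606] [0.0006 0.0014 0.0008]
('pliers_jaws', 'side') 2 [ 0.6606 -0.1512  0.1663] [0.0018 0.0007 0.0013]
```

Emit:
{"api": "move_arm", "payload": {"plan": [0, 0, 0.02, 0.01, 0.025, 0, 0.052, 0, 0, 0.06, 0.025, 0.065, 0, 0.052, 0, 0, 0.1, 0.04, 0.11, 0, 0.052, 0, 0, 0.14, 0.057, 0.155, 0, 0.052, 0, 0, 0.18, 0.074, 0.2, 0, 0.052, 0, 0, 0.22, 0.091, 0.245, 0, 0.052, 0, 0, 0.24, 0.106, 0.285, 0, 0.052, 0, 0, 0.25, 0.116, 0.313, 0, 0.052, 0, 0, 0.256, 0.122, 0.328, 0.002, 0.052, 0, 0, 0.256, 0.122, 0.328, 0.004, 0.052, 0, 0, 0.256, 0.122, 0.328, 0.004, 0.052]}}

```text
clock: 9.55
position: [0.4787, 0.1901, 0.325]
ee_rot: [0.171, 0.985, -0.0, -0.0]
ft_force: [1.1, -0.4, -3.1]
grip_width: 0.609
grasp_force: 8.4
```

```bash
python3 go.py .4791 .1913 .33 -.343;  python3 - <<'E'
from meas import *
z=manip.get_obs()['position'][2]-.1644
R=meas({'pliers':(.520,.1766,z-.01),'pliers_grip':(.479,.191,z),'pliers_jaws':(.561,.162,z),'clip_mouth':(.561,.162,.0855),'clip':(.605,.146,.085)},n=3)
a=shot('top')['color'][140:280,170:330]; b=shot('side')['color'][80:220,180:340]
cv2.imwrite('pics/hov2.png',np.hstack([cv2.resize(a,(400,350)),cv2.resize(b,(400,350))])[:,:,::-1])
E
```

```text
row [-0.001 -0.    -0.002] [-0.      0.0012 -0.005 ] pos [0.4787 0.1901 0.325 ] clk 9.55 w 51.96918732799079 gf 8.38112782650569 F [ 1.1 -0.4 -3.1]
('pliers', 'top') 3 [0.5212 0.1811 0.1476] [0.0003 0.0009 0.0005]
('clip_mouth', 'top') 3 [0.5642 0.1617 0.0867] [0.0008 0.0014 0.0003]
('clip', 'top') 3 [0.6058 0.1455 0.0841] [0.0005 0.0008 0.0012]
('pliers_grip', 'top') 2 [0.48   0.1899 0.1604] [0.0002 0.     0.0001]
('pliers_jaws', 'top') 2 [0.5621 0.1664 0.1611] [0.0011 0.0014 0.    ]
('pliers', 'side') 3 [0.523  0.1751 0.1489] [0.0009 0.0008 0.0003]
('pliers_grip', 'side') 3 [0.4794 0.1906 0.1579] [0.0007 0.001  0.0007]
('pliers_jaws', 'side') 3 [0.5596 0.1645 0.1641] [0.0007 0.0008 0.0024]
('clip_mouth', 'side') 3 [0.5607 0.1603 0.0874] [0.0005 0.0002 0.0004]
('clip', 'side') 3 [0.6043 0.146  0.0832] [0.0011 0.001  0.0011]
```

View pics/hov2.png

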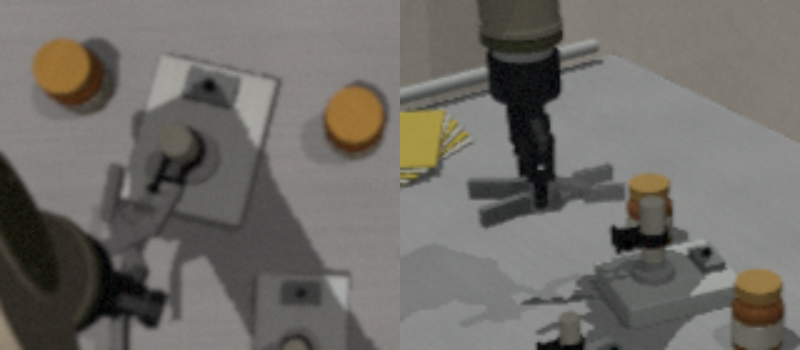

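The pliers hang level in the grip with the jaws above and slightly left of the ears. They are turned about 0.036 rad in the hand. I'll correct that and go down part way.

```bash
python3 go.py .4797 .1901 .282 -.38
```

```text
row [0.    0.    0.037] [-0.0019 -0.001   0.0432] pos [0.4782 0.1917 0.3252] clk 11.45 w 52.02735734719181 gf 8.383016994521313 F [ 0.1  0.4 -3.1]
```

Emit:
{"api": "move_arm", "payload": {"plan": [0, 0, 0.02, -0.0012, 0, 0.015, 0.052, 0, 0, 0.037, -0.0012, 0, 0.035, 0.052, 0, 0, 0.037, -0.0012, 0, 0.043, 0.052, 0, 0, 0.037, -0.0012, 0, 0.043, 0.052, 0, 0, 0.037, -0.0012, 0, 0.043, 0.052]}}

```text
clock: 12.08
position: [0.4796, 0.1913, 0.2827]
ee_rot: [0.189, 0.982, 0.0, 0.0]
ft_force: [0.1, 0.2, -1.0]
grip_width: 0.609
grasp_force: 8.4
```

```bash
python3 - <<'E'
from meas import *
z=manip.get_obs()['position'][2]-.1644
R=meas({'pliers':(.520,.1766,z-.01),'pliers_grip':(.479,.191,z),'pliers_jaws':(.561,.162,z),'clip_mouth':(.561,.162,.0855),'clip':(.605,.146,.085)},n=3)
a=shot('top')['color'][170:240,200:280]; b=shot('side')['color'][130:200,220:300]
cv2.imwrite('pics/hov3.png',np.hstack([cv2.resize(a,(400,350)),cv2.resize(b,(400,350))])[:,:,::-1])
E
python3 go.py .4797 .1901 .2495 -.38
```

```text
('pliers', 'top') 3 [0.522  0.1794 0.1046] [0.0003 0.001  0.0006]
('pliers_grip', 'top') 3 [0.4801 0.1918 0.1172] [0.0013 0.0008 0.0005]
('pliers_jaws', 'top') 3 [0.5635 0.1634 0.12  ] [0.0008 0.0013 0.0014]
('clip_mouth', 'top') 3 [0.5633 0.1615 0.0867] [0.001  0.0008 0.001 ]
('clip', 'top') 3 [0.606  0.1474 0.0818] [0.0015 0.0009 0.0014]
('pliers', 'side') 3 [0.5228 0.173  0.106 ] [0.0008 0.0006 0.001 ]
('pliers_grip', 'side') 2 [0.4797 0.1906 0.1141] [0.0001 0.0007 0.002 ]
('pliers_jaws', 'side') 3 [0.5599 0.1599 0.1186] [0.002  0.0008 0.0015]
('clip_mouth', 'side') 3 [0.5604 0.1606 0.0882] [0.0016 0.002  0.0004]
('clip', 'side') 3 [0.6013 0.1472 0.0829] [0.0007 0.0004 0.0013]
row [ 0. -0.  0.] [-0.0008 -0.001   0.0327] pos [0.4794 0.1913 0.2822] clk 13.975 w 51.95609604085379 gf 8.383004893694306 F [-0.9 -0.5 -2.2]
```

View pics/hov3.png

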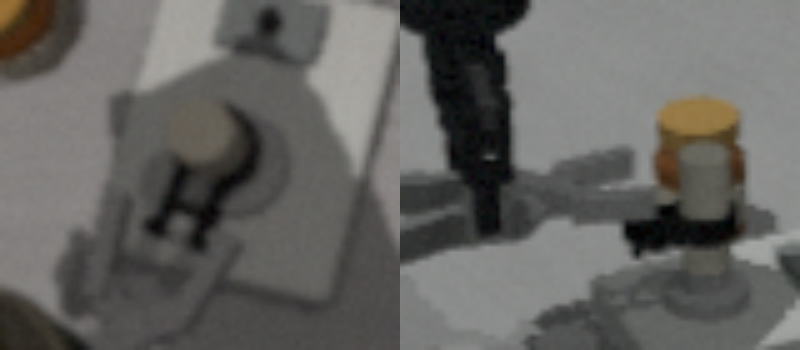

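The jaws sit above the ears, centred in the top view around (178,225) of the crop and about 1 mm off. I'll lower them gently.

Emit:
{"api": "move_arm", "payload": {"plan": [0, 0, 0, 0, -0.0007, 0.006, 0.052, 0, 0, 0, 0, -0.0007, 0.012, 0.052, 0, 0, 0, 0, -0.0007, 0.018, 0.052, 0, 0, 0, 0, -0.0007, 0.018, 0.052]}}

```text
clock: 14.48
position: [0.4789, 0.1905, 0.2635]
ee_rot: [0.189, 0.982, -0.0, -0.0]
ft_force: [0.5, -0.1, -2.4]
grip_width: 0.611
grasp_force: 8.4
```

No contact so far, so I'll continue down.

Emit:
{"api": "move_arm", "payload": {"plan": [0, 0, 0, 0, 0, 0.005, 0.052, 0, 0, 0, 0, 0, 0.01, 0.052, 0, 0, 0, 0, 0, 0.014, 0.052, 0, 0, 0, 0, 0, 0.014, 0.052]}}

```text
clock: 14.98
position: [0.479, 0.1906, 0.2498]
ee_rot: [0.189, 0.982, -0.0, -0.0]
ft_force: [0.1, -0.8, -2.2]
grip_width: 0.613
grasp_force: 8.4
```

```bash
python3 - <<'E'
from meas import *
z=manip.get_obs()['position'][2]-.1644
R=meas({'pliers_jaws':(.561,.162,z),'clip_mouth':(.561,.162,.0855),'clip':(.605,.146,.085)},n=2)
a=shot('top')['color'][170:240,200:280]; b=shot('side')['color'][130:200,220:300]
cv2.imwrite('pics/on.png',np.hstack([cv2.resize(a,(400,350)),cv2.resize(b,(400,350))])[:,:,::-1])
E
python3 go.py .4797 .1901 .2495 -.38
```

```text
('pliers_jaws', 'top') 2 [0.561  0.1609 0.0859] [0.0005 0.0023 0.0018]
('clip_mouth', 'top') 2 [0.5634 0.1615 0.085 ] [0.0004 0.0004 0.0002]
('clip', 'top') 2 [0.6065 0.1452 0.0855] [0.0006 0.0015 0.0001]
('pliers_jaws', 'side') 2 [0.5605 0.1609 0.0879] [0.     0.0007 0.0005]
('clip_mouth', 'side') 2 [0.5582 0.1609 0.0872] [0.0009 0.0003 0.0017]
('clip', 'side') 2 [0.6025 0.1472 0.0834] [0.0007 0.0002 0.0008]
row [ 0. -0.  0.] [-0.0007 -0.0002  0.0007] pos [0.4791 0.1906 0.2502] clk 15.875 w 52.05545067594837 gf 8.384108972823014 F [ 0.5  0.7 -1.6]
```

View pics/on.png

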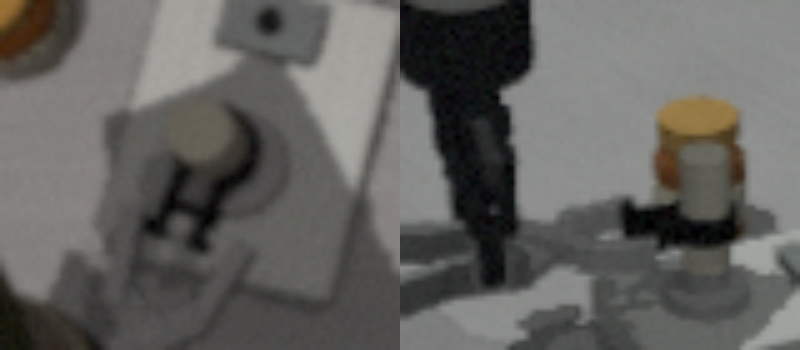

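The jaws are around both ears, and the measured jaw and mouth points agree within 2 mm. I'll close slowly with a 20 N limit.

Emit:
{"api": "move_arm", "payload": {"plan": [0, 0, 0, 0, 0, 0, 0.05, 0, 0, 0, 0, 0, 0, 0.049, 0, 0, 0, 0, 0, 0, 0.048, 0, 0, 0, 0, 0, 0, 0.047, 0, 0, 0, 0, 0, 0, 0.046, 0, 0, 0, 0, 0, 0, 0.045, 0, 0, 0, 0, 0, 0, 0.044, 0, 0, 0, 0, 0, 0, 0.044], "squeeze": 20}}

```text
clock: 16.88
position: [0.4791, 0.1906, 0.2502]
ee_rot: [0.189, 0.982, 0.0, 0.0]
ft_force: [-0.3, 0.7, -1.7]
grip_width: 0.516
grasp_force: 10.6
```

Emit:
{"api": "move_arm", "payload": {"plan": [0, 0, 0, 0, 0, -0.001, 0.043, 0, 0, 0, 0, 0, -0.001, 0.042, 0, 0, 0, 0, 0, -0.001, 0.041, 0, 0, 0, 0, 0, -0.001, 0.04, 0, 0, 0, 0, 0, -0.001, 0.04]}}

```text
clock: 17.5
position: [0.4789, 0.1907, 0.2511]
ee_rot: [0.189, 0.982, -0.0, -0.0]
ft_force: [-1.8, 0.8, -2.3]
grip_width: 0.474
grasp_force: 18.0
```

Emit:
{"api": "move_arm", "payload": {"plan": [0, 0, 0, 0, 0, 0, 0.0395, 0, 0, 0, 0, 0, 0, 0.039, 0, 0, 0, 0, 0, 0, 0.0385, 0, 0, 0, 0, 0, 0, 0.038]}}

```text
clock: 18.0
position: [0.4789, 0.1907, 0.2511]
ee_rot: [0.189, 0.982, -0.0, -0.0]
ft_force: [-3.3, 1.9, -1.3]
grip_width: 0.468
grasp_force: 20.9
```

Emit:
{"api": "move_arm", "payload": {"plan": [0, 0, 0, 0, 0, 0, 0.038, 0, 0, 0, 0, 0, 0, 0.038], "squeeze": 22}}

```text
clock: 18.25
position: [0.4787, 0.1907, 0.251]
ee_rot: [0.189, 0.982, -0.0, -0.001]
ft_force: [-5.7, 2.3, -1.3]
grip_width: 0.455
grasp_force: 22.4
```

Emit:
{"api": "move_arm", "payload": {"plan": [0, 0, 0, 0, 0, 0, 0.037, 0, 0, 0, 0, 0, 0, 0.037]}}

```text
clock: 18.5
position: [0.4785, 0.1904, 0.2507]
ee_rot: [0.189, 0.982, -0.001, -0.001]
ft_force: [-5.4, 0.7, -1.2]
grip_width: 0.439
grasp_force: 19.3
```

Force is falling and the ear is giving way, so I'll follow it in.

Emit:
{"api": "move_arm", "payload": {"plan": [0, 0, 0, 0, 0, 0, 0.036, 0, 0, 0, 0, 0, 0, 0.035, 0, 0, 0, 0, 0, 0, 0.034, 0, 0, 0, 0, 0, 0, 0.034], "squeeze": 20}}

```text
clock: 19.0
position: [0.4795, 0.1904, 0.2514]
ee_rot: [0.189, 0.982, 0.0, 0.0]
ft_force: [-0.0, -0.6, -2.1]
grip_width: 0.402
grasp_force: 12.1
```

Emit:
{"api": "move_arm", "payload": {"plan": [0, 0, 0, 0, 0, 0, 0.033, 0, 0, 0, 0, 0, 0, 0.032, 0, 0, 0, 0, 0, 0, 0.032], "squeeze": 20}}

```text
clock: 19.38
position: [0.4792, 0.1906, 0.2513]
ee_rot: [0.189, 0.982, 0.0, 0.0]
ft_force: [-0.9, -0.7, -2.1]
grip_width: 0.38
grasp_force: 19.1
```

The stop is felt at 32.5 mm, so the clip is shut. I'll reopen to 52 mm and lift.

Emit:
{"api": "move_arm", "payload": {"plan": [0, 0, 0, 0, 0, 0, 0.036, 0, 0, 0, 0, 0, 0, 0.04, 0, 0, 0, 0, 0, 0, 0.044, 0, 0, 0, 0, 0, 0.001, 0.048, 0, 0, 0, 0, 0, 0.001, 0.051, 0, 0, 0, 0, 0, 0.001, 0.052, 0, 0, 0, 0, 0, 0.001, 0.052]}}

```text
clock: 20.25
position: [0.4791, 0.1906, 0.2502]
ee_rot: [0.189, 0.982, 0.0, 0.0]
ft_force: [-0.6, 0.1, -1.6]
grip_width: 0.605
grasp_force: 8.4
```

Emit:
{"api": "move_arm", "payload": {"plan": [0, 0, 0, 0, 0, -0.01, 0.052, 0, 0, 0, 0, 0, -0.025, 0.052, 0, 0, 0, 0, 0, -0.05, 0.052, 0, 0, 0, 0, 0, -0.08, 0.052, 0, 0, 0, 0, 0, -0.08, 0.052]}}

```text
clock: 20.88
position: [0.4799, 0.1907, 0.3334]
ee_rot: [0.189, 0.982, 0.002, 0.002]
ft_force: [-0.7, 0.4, -2.1]
grip_width: 0.611
grasp_force: 8.4
```

```bash
python3 - <<'E'
from meas import *
o=manip.get_obs()['position']; z=o[2]-.1644
meas({'pliers':(.520,.1766,z-.01),'pliers_grip':(.479,.191,z),'pliers_jaws':(.561,.162,z),'clip_mouth':(.561,.162,.0855)},n=2)
a=shot('top')['color'][170:240,200:280]; b=shot('side')['color'][100:200,200:314]
cv2.imwrite('pics/off.png',np.hstack([cv2.resize(a,(400,350)),cv2.resize(b,(400,350))])[:,:,::-1])
E
python3 go.py .5715 -.1455 .33 -.125
```

```text
('pliers', 'top') 1 [0.5249 0.1777 0.1581] [0. 0. 0.]
('pliers_grip', 'top') 2 [0.4815 0.1902 0.1678] [0.0005 0.0003 0.0023]
('pliers_jaws', 'top') 2 [0.5615 0.1623 0.1681] [0.0018 0.0002 0.004 ]
('clip_mouth', 'top') 2 [0.5606 0.1613 0.086 ] [0.0006 0.001  0.0003]
('pliers', 'side') 2 [0.5224 0.1724 0.1537] [0.0004 0.001  0.0004]
('pliers_grip', 'side') 1 [0.4803 0.191  0.1627] [0. 0. 0.]
('pliers_jaws', 'side') 2 [0.5593 0.1603 0.1651] [0.0006 0.0009 0.    ]
('clip_mouth', 'side') 1 [0.5597 0.1607 0.0845] [0. 0. 0.]
row [ 0.     0.    -0.255] [-2.104e-01 -2.779e-01  2.000e-04] pos [0.4791 0.1906 0.3302] clk 21.975 w 52.20076464057678 gf 8.41244003342581 F [-0.7 -0.5 -1.4]
```

View pics/off.png

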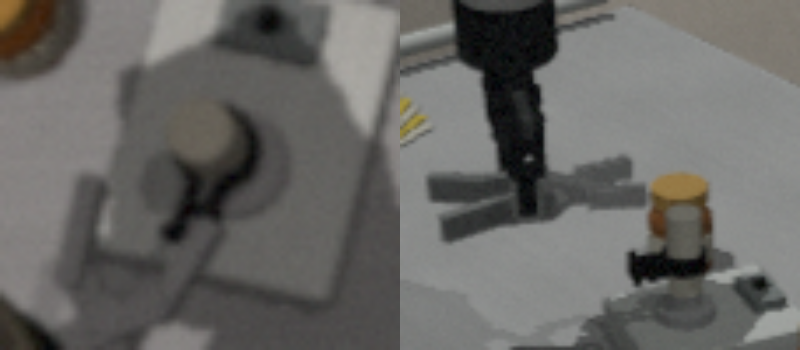

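The clip's ears stand close together, so it stays shut. The pliers are clear of it and level. Back to the mat.

Emit:
{"api": "move_arm", "payload": {"plan": [0, 0, -0.02, -0.015, -0.02, 0, 0.052, 0, 0, -0.06, -0.04, -0.053, 0, 0.052, 0, 0, -0.1, -0.068, -0.09, 0, 0.052, 0, 0, -0.14, -0.096, -0.127, 0, 0.052, 0, 0, -0.18, -0.124, -0.164, 0, 0.052, 0, 0, -0.22, -0.152, -0.201, 0, 0.052, 0, 0, -0.24, -0.178, -0.235, 0, 0.052, 0, 0, -0.25, -0.198, -0.262, 0, 0.052, 0, 0, -0.255, -0.21, -0.278, 0, 0.052, 0, 0, -0.255, -0.21, -0.278, 0.02, 0.052, 0, 0, -0.255, -0.21, -0.278, 0.05, 0.052, 0, 0, -0.255, -0.21, -0.278, 0.08, 0.052]}}

```text
clock: 23.48
position: [0.5712, -0.1454, 0.2494]
ee_rot: [0.062, 0.998, 0.0, 0.0]
ft_force: [-0.1, 0.6, -1.6]
grip_width: 0.611
grasp_force: 8.4
```

Emit:
{"api": "move_arm", "payload": {"plan": [0, 0, 0, 0, 0, 0.03, 0.052, 0, 0, 0, 0, 0, 0.055, 0.052, 0, 0, 0, 0, 0, 0.06, 0.052, 0, 0, 0, 0, 0, 0.065, 0.052, 0, 0, 0, 0, 0, 0.067, 0.052, 0, 0, 0, 0, 0, 0.067, 0.052]}}

```text
clock: 24.22
position: [0.5713, -0.1455, 0.1838]
ee_rot: [0.062, 0.998, 0.0, 0.0]
ft_force: [-0.6, -0.9, -1.6]
grip_width: 0.608
grasp_force: 8.4
```

Emit:
{"api": "move_arm", "payload": {"plan": [0, 0, 0, 0, 0, 0.001, 0.052, 0, 0, 0, 0, 0, 0.002, 0.052, 0, 0, 0, 0, 0, 0.003, 0.052, 0, 0, 0, 0, 0, 0.0035, 0.052, 0, 0, 0, 0, 0, 0.0035, 0.052]}}

```text
clock: 24.85
position: [0.5712, -0.1455, 0.1804]
ee_rot: [0.062, 0.998, 0.0, 0.0]
ft_force: [-4.6, 1.4, 8.6]
grip_width: 0.605
grasp_force: 9.2
```

It's resting on the mat (8.6 N up). I'll open slowly, then retreat straight up.

Emit:
{"api": "move_arm", "payload": {"plan": [0, 0, 0, 0, 0, -0.0005, 0.054, 0, 0, 0, 0, 0, -0.001, 0.058, 0, 0, 0, 0, 0, -0.001, 0.065, 0, 0, 0, 0, 0, -0.001, 0.075, 0, 0, 0, 0, 0, -0.001, 0.082, 0, 0, 0, 0, 0, -0.001, 0.082, 0, 0, 0, 0, 0, -0.01, 0.082, 0, 0, 0, 0, 0, -0.03, 0.082, 0, 0, 0, 0, 0, -0.07, 0.082, 0, 0, 0, 0, 0, -0.12, 0.082, 0, 0, 0, 0, 0, -0.15, 0.082, 0, 0, 0, 0, 0, -0.15, 0.082]}}

```text
clock: 26.35
position: [0.5716, -0.146, 0.3337]
ee_rot: [0.063, 0.998, 0.0, 0.003]
ft_force: [0.7, -0.0, -0.2]
grip_width: 0.956
grasp_force: 0.0
```

Run:
```python
from meas import *
meas({'pliers':(.617,-.147,.004),'pliers_grip':(.572,-.146,.016),'pliers_jaws':(.658,-.151,.016),'mat':(.595,-.153,0),'jar_a':(.686,.26,0),'jar_b':(.632,-.012,0),'carton':(.763,-.198,0)},n=1)
b=shot('side')['color'][100:300,200:460]
cv2.imwrite('pics/end.png',cv2.resize(b,(780,600))[:,:,::-1])
```

```text
('pliers', 'top') 1 [ 0.615  -0.1451  0.0039] [0. 0. 0.]
('pliers_grip', 'top') 1 [ 0.5668 -0.1443  0.0136] [0. 0. 0.]
('pliers_jaws', 'top') 1 [ 0.6566 -0.1503  0.0165] [0. 0. 0.]
('mat', 'top') 1 [ 0.5946 -0.1518 -0.0018] [0. 0. 0.]
('jar_a', 'top') 1 [6.834e-01 2.611e-01 3.000e-04] [0. 0. 0.]
('carton', 'top') 1 [ 0.7619 -0.1962 -0.0061] [0. 0. 0.]
('pliers', 'side') 1 [ 0.6177 -0.15    0.0027] [0. 0. 0.]
('pliers_grip', 'side') 1 [ 0.5726 -0.147   0.0131] [0. 0. 0.]
('pliers_jaws', 'side') 1 [ 0.6549 -0.152   0.015 ] [0. 0. 0.]
('mat', 'side') 1 [ 0.5962 -0.1512  0.0025] [0. 0. 0.]
('jar_a', 'side') 1 [0.683  0.2562 0.0011] [0. 0. 0.]
('jar_b', 'side') 1 [ 0.6269 -0.012   0.0007] [0. 0. 0.]
('carton', 'side') 1 [ 7.601e-01 -2.019e-01  7.000e-04] [0. 0. 0.]
```

View pics/end.png

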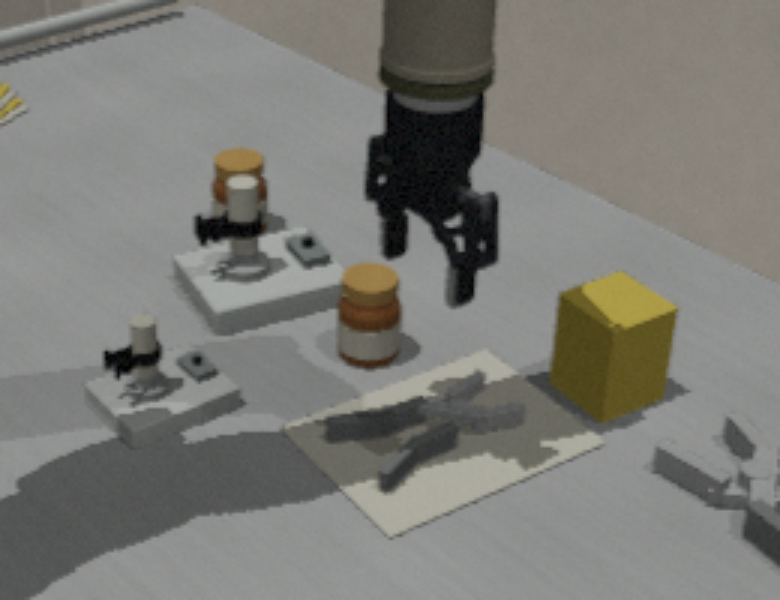

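The pliers lie flat on the mat, the gripper is clear, and the jars and carton are where they started. Handing in.

```bash
python3 -c "
from workcell import manip
print(manip.hand_in())"
```

```text
the job is handed in; nothing more can be done
None
```

The clip snapped shut under the pliers at about 22 N and stayed shut; the pliers are back flat on the white mat, the jars and carton did not move, and the job was handed in at about 27 s (no verdict was shown).

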